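# Load the wash-tin dispenser in order

### The job

Load the two metal tins into the sloping dispenser by its open high end, one by one, so that they roll down by themselves: the slim tin first, so that it rests at the front stop and comes out first, then the wide tin, so that it rests against the slim one behind it. Leave the cup, the saucer, the pump bottle and the clamp where they are.

Things in the scene. Friction and masses are not known exactly. Their poses are not given: they have to be found in the camera images.
- slim_tin: Slim metal tin: plain cylinder 40 mm in diameter, 56 mm long, about 0.14 kg. It lies on its side on a small fixed grey rest (two rails, 12 mm high, 28 mm wide over both: narrower than the tin, so fingers pass down either side); centre then 30 mm above the work surface. Origin at its centre; y axis = the cylinder's axis, level, along the rails.
- wide_tin: Wide metal tin: 58 mm in diameter, 56 mm long, about 0.28 kg, same metal, lying on its side on a rest of the same kind, centre then 40 mm above the work surface. Origin at its centre; y axis = the cylinder's axis. Which of the two rests carries which tin varies.
- dispenser: White trough on a fixed base, 270 mm long (x), 84 mm wide (y); origin: centre of underside, frame level, z up. Trough floor rises 14 degrees towards +x, from 30 mm high at the front stop (x -130 mm, stop 34 mm tall) to 95 mm at the open end (x +131 mm). Inside 76 mm wide, side walls 32 mm above the floor. Two steel hoops 69 mm above the floor cross it 65 and 100 mm up the slope.
- load_point (a point): Point on the trough floor, mid-width, 195 mm up the slope from the stop (dispenser x +59, z +77 mm), in the middle of the open part (110 to 265 mm up). A tin let go here just over the floor, its axis across the trough (along the dispenser's y), rolls down by itself to the stop or to the tin before it.
- first_place (a point): Where the slim tin's centre comes to rest against the front stop: dispenser x -115, y 0, z +54 mm. Fixed to the dispenser.
- second_place (a point): Where the wide tin's centre comes to rest against the slim tin: dispenser x -71, y 0, z +75 mm. Fixed to the dispenser.
- measuring_cup: Bystander: blue plastic measuring cup, 72 mm across, 75 mm high, with a handle; origin at the centre of its underside.
- saucer: Bystander: white ceramic saucer, 120 mm across, 18 mm high; origin at the centre of its underside.
- pump_bottle: Bystander: closed black plastic pump bottle, 62 mm across, 180 mm high; origin at the centre of its underside.
- spring_clamp: Bystander: steel spring clamp lying flat, about 105 mm long (x), 58 mm wide, 17 mm high; origin near its middle, on its underside.
There are look-alikes about, which are no part of the job. Leave any pink look-alike of the wide_tin alone.

How it is judged (in metres and radians):
On the way, in this order (a step that is already met when the one before it is completed fails the run):
1. the slim tin is put into the open upper part of the trough (x of slim_tin in the frame of dispenser between -0.04 and 0.13 m and y of slim_tin in the frame of dispenser between -0.03 and 0.03 m and z of slim_tin in the frame of dispenser between 0.06 and 0.16 m), for 0.05 s.
2. the slim tin lies at the front stop of the dispenser (x of slim_tin in the frame of dispenser between -0.125 and -0.105 m and y of slim_tin in the frame of dispenser between -0.022 and 0.022 m and z of slim_tin in the frame of dispenser between 0.044 and 0.064 m), for 0.2 s.
3. the wide tin is put into the open upper part of the trough (x of wide_tin in the frame of dispenser between -0.04 and 0.13 m and y of wide_tin in the frame of dispenser between -0.03 and 0.03 m and z of wide_tin in the frame of dispenser between 0.06 and 0.16 m), for 0.05 s.
4. the wide tin lies behind the slim tin, which is still at the stop (all of step 2 and x of wide_tin in the frame of dispenser between -0.083 and -0.059 m and y of wide_tin in the frame of dispenser between -0.022 and 0.022 m and z of wide_tin in the frame of dispenser between 0.065 and 0.085 m), for 0.2 s.
At the end, for the whole second after the job is handed in: Both tins lie at rest in the dispenser's trough: the slim one at the front stop (centre within 10 mm of its loaded place along the dispenser and in height, within 22 mm sideways), the wide one behind it (within 12 mm along, 10 mm in height, 22 mm sideways) (all of step 4 and linear speed of each of slim_tin, wide_tin below 0.03 m/s); the robot touches nothing.
It fails at once if the measuring cup is moved more than 30 mm or tipped (distance of measuring_cup from where it was at the start of the episode above 0.03 m or angle between measuring_cup's own z axis and vertical above 0.5 rad).
It fails at once if the saucer is moved more than 30 mm (distance of saucer from where it was at the start of the episode above 0.03 m).
It fails at once if the pump bottle is moved more than 30 mm or tipped (distance of pump_bottle from where it was at the start of the episode above 0.03 m or angle between pump_bottle's own z axis and vertical above 0.5 rad).
It fails at once if the spring clamp is moved more than 30 mm (distance of spring_clamp from where it was at the start of the episode above 0.03 m).
It also fails if it takes over 64 s, if anything falls off the work surface, if the arm or the gripper's body presses on something with over 40 N, if the wrist force passes 120 N, or if a joint passes its speed limit or range.

### The arm

A 6-joint arm with a two-finger parallel gripper is mounted at the origin on the work surface. World frame = base frame: x ahead of the robot, y to its left, z up, the work surface at z = 0. Lengths are in mm, angles in degrees, forces in N, time in s.
With the tool pointing down it reaches from about 250 to 800 mm from the base axis. Payload 8.5 kg.
Tool frame: the origin (TCP) lies on the centre line of the jaws, within the pads' length; the fingertips stand 22 mm ahead of it and the grasp point (between the pads) lies 3 mm ahead of it (env.tip_reach is the z of the fingertips in the tool frame, in mm); z points along the fingers, y is the direction in which the jaws open and shut (so a half turn about z gives the same grasp; the last joint's range is limited). The gripper opens to 85 mm and grips with 20 to 120 N. Pads are 22 mm wide; open, the fingers measure 114 mm over their backs; the gripper's body (76 mm by 85 mm) begins 54 mm behind the grasp point. The pads swing forward as they close: fully open they stand 13 mm farther back than shut.
Start: joints at [76.203, 13.648, -0.773, 75.585, 0, 90], TCP at [125.19, 509.812, 253.276] pointing down, gripper open.
Joint ranges: [-152.45, 152.45], [-59.26, 108.67], [-65.41, 83.53], [-104.44, 129.93], [-82.83, 76.93], [-180, 180]. Speed limits (degrees/s): [127.2, 127.2, 159.86, 180, 180, 180].

### API

Orientations are given as a 3x3 rotation matrix whose columns are the frame's x, y, z axes.
In Python, from plant import env gives the robot as it stands.
- The arm moves only by the tool apply_moves, never from a script. Its argument "series" is a list of rows, each a list of 7 numbers: the shift along the tool's x, y, z in m, then the turn, a rotation vector about the tool's x, y, z in degrees, then the opening, from 0 (shut) to 1 (fully open). In form: [[tx, ty, tz, wx, wy, wz, jaw], ...]. A call has 1 to 12 rows; each row shifts and turns the commanded pose from where the row before left it, along the tool's axes as they then stand; what a row does not reach is not made up. A row lasts 1/8 s, in which the tool goes at most 62.5 mm and 10.7 degrees, less where a joint would pass 70% of its speed; a pose out of reach is approached as far as the arm can. A call with a gripper value outside its range is refused whole. The fingers move at their own pace and stop on an object; "grip_force" is the grip in N (left out, the last holds). Time passes only in rows, so rows that do not move let the fingers close. It gives the time, the measured TCP pose, the force and the opening at its end, in the units of the state.
- env.get_state(): the state, without advancing time (a new reading comes with each control period).
- env.capture(name): name is "scene" or "top"; returns (picture, depth): 384x512x3 uint8, blue, green, red; 384x512 float32, mm along the optical axis (not along the pixel's ray), 0 where there is no reading.
- env.get_calibration(name): a dict with "K" (3x3 intrinsics, pixels), "R" (3x3) and "t" (3): a world point X has camera coordinates R X + t. Camera axes: x right, y down, z forward; pixel columns grow to the right and rows downward; lengths in mm; the calibration is good to about 2 mm. A picture is of the moment at which its call begins. get_calibration takes no time and is no camera call.
- env.hand_in(): hands the job in, once; it reports no verdict.
The state is a dict: "t": time; "q": joint angles; "joint_vel": joint speeds; "joint_torque": joint torques, N m; "tcp_pos": TCP position; "tcp_rot": TCP orientation; "wrist_force": force on the tool from outside, world axes, zero at the start; "wrist_torque": the same for the moment, N m; "finger_gap": opening from 0.0 (shut) to 1.0 (fully open).
Only numpy, scipy, OpenCV 4.12 (cv2) and the standard library are available. Lean on these libraries where they do the work, as an engineer would, in place of code of your own. Each camera call takes 0.05 s, during which the arm holds its last target.

## Working session

There is one attempt and no reset: what is moved stays moved. The work goes in short steps, Python scripts to look and compute and a tool call to move; the robot and the scene stay as the last step left them, time stands still between calls to the robot, and variables do not carry over. Pictures are saved under pics/ and viewed, and the job is handed in when it is done.

Besides the shell and the picture viewer there is one more tool, called after "Request:" as name(argument=value, ...), one argument or row to a line, values as JSON. apply_moves: Moves the arm, as the interface text tells. Its arguments: {"type":"object","properties":{"series":{"type":"array","items":{"type":"array","items":{"type":"number"}}},"grip_force":{"type":"number"}},"required":["series"]}

```bash
mkdir -p pics; ls
python3 - <<'E'
from plant import env
import cv2,numpy as np
for n in("scene","top"):
    p,d=env.capture(n); cv2.imwrite(f"pics/{n}0.png",p); np.save(f"{n}0.npy",d); c=env.get_calibration(n); print(n,c)
s=env.get_state(); print(s)
E
```

```text
pics
scene {'K': array([[352.40712556,   0.        , 251.09205764],
       [  0.        , 352.40712556, 187.51432023],
       [  0.        ,   0.        ,   1.        ]]), 'R': array([[ 0.64400661,  0.76490433, -0.01329824],
       [ 0.6243396 , -0.53554567, -0.56867468],
       [-0.44210354,  0.35792763, -0.82245502]]), 't': array([-320.7735637 , -294.54811993, 1049.52913243])}
top {'K': array([[378.2642505 ,   0.        , 266.20572822],
       [  0.        , 378.2642505 , 194.02604308],
       [  0.        ,   0.        ,   1.        ]]), 'R': array([[ 0.01401595, -0.99978025,  0.0155884 ],
       [-0.98981395, -0.01608178, -0.14145569],
       [ 0.14167529, -0.01344698, -0.98982185]]), 't': array([-26.58667355, 501.91416037, 805.91470948])}
{'t': 0.1, 'q': array([ 7.62021832e+01,  1.36776047e+01, -8.11823424e-01,  7.55833713e+01,
       -9.26200915e-04,  9.00008834e+01]), 'joint_vel': array([ 0.0499699 , -0.10001173,  0.08826555,  0.03267741, -0.03282062,
        0.00788697]), 'joint_torque': array([-1.68101769e-04, -5.39719498e+01,  3.46996808e+01,  1.34730083e-02,
       -9.13274721e-05,  1.06704618e-05]), 'tcp_pos': array([125.13490911, 509.52259971, 252.74307068]), 'tcp_rot': array([[-9.71139695e-01,  2.38511235e-01, -2.87332179e-04],
       [ 2.38511408e-01,  9.71138907e-01, -1.23777939e-03],
       [-1.61848334e-05, -1.27058870e-03, -9.99999193e-01]]), 'wrist_force': array([ 1.00821542,  0.4371606 , -0.23548549]), 'wrist_torque': array([-0.01521621,  0.00515687,  0.03649028]), 'finger_gap': 0.9992937085799541}
```

View pics/scene0.png

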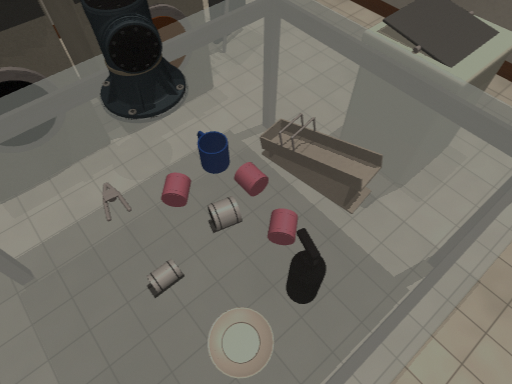

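View pics/top0.png

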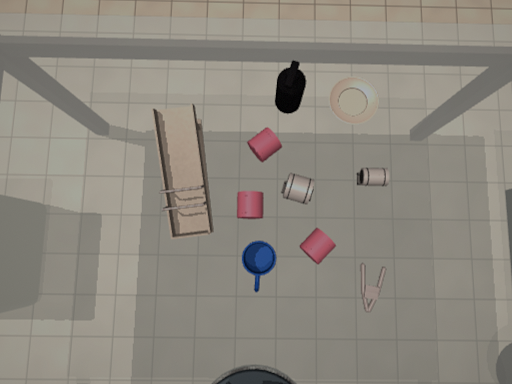

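The scene view shows the slim tin near (166,277), the wide tin near (225,213) and three pink look-alikes. The dispenser has its hoops (front) towards the robot. In the top view the slim tin is at (374,177), the wide tin at (299,188) and the dispenser at (183,170), with its high end at the top of the picture.

```bash
cat > h.py <<'E'
import numpy as np,cv2
def pts(d,c):
    v,u=np.mgrid[0:384,0:512]; K=c["K"]
    X=np.stack([(u-K[0,2])*d/K[0,0],(v-K[1,2])*d/K[1,1],d],-1)
    return (X-c["t"])@c["R"]
def proj(P,c):
    q=c["K"]@(c["R"]@np.asarray(P,float)+c["t"]); return q[:2]/q[2]
def ray(uv,c,z):
    d=c["R"].T@np.linalg.inv(c["K"])@[uv[0],uv[1],1]; o=-c["R"].T@c["t"]
    return o+d*(z-o[2])/d[2]
E
python3 - <<'E'
from plant import env
from h import *
np.set_printoptions(precision=1,suppress=True)
c=env.get_calibration("top");d=np.load("top0.npy");P=pts(d,c)
im=cv2.imread("pics/top0.png")
for (a,b,e,f,n) in((270,160,330,215,"w"),(345,155,400,200,"s"),(140,90,230,245,"d")):
    cv2.imwrite(f"pics/c_{n}.png",cv2.resize(im[b:f,a:e],None,fx=4 if n=='d' and 0 else (3.5 if n=='d' else 10),fy=(3.5 if n=='d' else 10),interpolation=cv2.INTER_CUBIC))
    z=P[b:f,a:e,2]; print(n,np.percentile(z,[0,5,50,95,100]), (d[b:f,a:e]==0).sum())
# beams height
print("beam",P[50,150],P[95,55],P[50,300],P[95,460])
for n,(a,b,e,f),zt in(("w",(270,160,330,215),12),("s",(345,155,400,200),12)):
    Q=P[b:f,a:e].reshape(-1,3);Q=Q[Q[:,2]>zt]
    top=Q[Q[:,2]>Q[:,2].max()-8]
    print(n,len(Q),Q[:,2].max(),"top mean",top.mean(0),"all",Q.mean(0))
    for S in(Q,top):
        r=cv2.minAreaRect(S[:,:2].astype(np.float32)); print(r)
E
```

```text
w [ -4.3  -1.8   1.   67.8 869.1] 12
s [ -4.8  -2.    0.8  49.2 869.1] 9
d [ -4.5  -1.3   2.4  97.1 869.1] 66
beam [858.2 269.4  -0.1] [738.  488.3   0.5] [867.9 -97.8  -2.7] [ 758.4 -487.5   -0.2]
w 717 869.1250438827572 top mean [383.   -7.7 869.1] all [509.1 -86.8  75. ]
((456.6246337890625, -69.90910339355469), (68.10542297363281, 180.38894653320312), 70.47662353515625)
((382.9960632324219, -7.672039031982422), (0.0, 0.0), 0.0)
s 516 869.1250438827572 top mean [383.   -7.7 869.1] all [ 540.9 -253.8   58.1]
((485.1630859375, -142.82229614257812), (58.999794006347656, 333.66705322265625), 27.059982299804688)
((382.9960632324219, -7.672039031982422), (0.0, 0.0), 0.0)
```

```bash
python3 -c "
import cv2,numpy as np
a=cv2.imread('pics/c_w.png');b=cv2.imread('pics/c_s.png')
a=cv2.resize(a,None,fx=.6,fy=.6);b=cv2.resize(b,None,fx=.6,fy=.6)
o=np.zeros((max(a.shape[0],b.shape[0]),a.shape[1]+b.shape[1],3),np.uint8);o[:a.shape[0],:a.shape[1]]=a;o[:b.shape[0],a.shape[1]:]=b
cv2.imwrite('pics/ws.png',o)"
```

```text
(no output)
```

View pics/c_d.png

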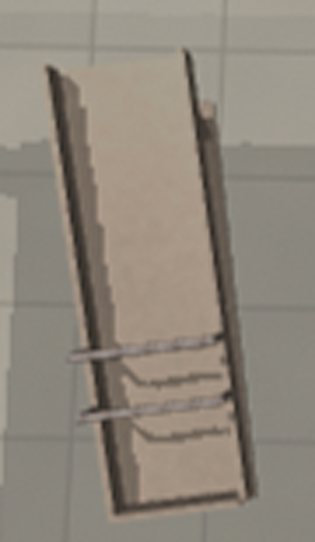

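View pics/ws.png

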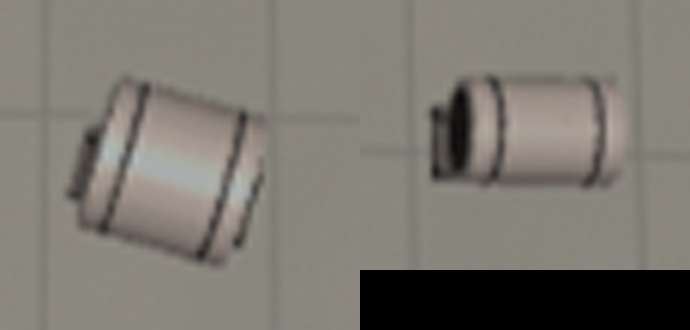

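```bash
cat > m.py <<'E'
from plant import env
from h import *
from scipy.optimize import least_squares
np.set_printoptions(precision=1,suppress=True)
for n in("top","scene"):
    c=env.get_calibration(n);d=np.load(n+"0.npy");P=pts(d,c)
    P[d==0]=1e6
    for t,xy,R,z0 in(("slim",(540,-256),20,30),("wide",(514,-90),29,40)):
        Q=P.reshape(-1,3); m=(np.linalg.norm(Q[:,:2]-xy,axis=1)<55)&(Q[:,2]>16)&(Q[:,2]<85); Q=Q[m]
        # keep cylinder surface: fit axis (x,y,yaw,z) robustly
        def res(p):
            a=np.array([np.cos(p[2]),np.sin(p[2]),0]); v=Q-[p[0],p[1],p[3]]
            s=v@a; r=np.linalg.norm(v-np.outer(s,a),axis=1)-R
            return r
        best=None
        for y in np.radians([-90,-60,-120,-30]):
            f=least_squares(res,[*xy,y,z0],loss="soft_l1",f_scale=1.5)
            if best is None or f.cost<best.cost:best=f
        p=best.x;a=np.array([np.cos(p[2]),np.sin(p[2])])
        g=abs(res(p))<3; s=(Q[g][:,:2]-p[:2])@a
        lo,hi=np.percentile(s,[1,99]); ctr=p[:2]+a*(lo+hi)/2
        print(n,t,"ctr",ctr,"z",p[3],"yaw",np.degrees(p[2]),"len",hi-lo,len(Q),g.sum(),"ztop",np.percentile(Q[:,2],98))
    # dispenser
    Q=P.reshape(-1,3); m=(Q[:,0]>350)&(Q[:,0]<760)&(Q[:,1]>110)&(Q[:,1]<330)&(Q[:,2]>15)&(Q[:,2]<180)
    mask=m.reshape(384,512).astype(np.uint8); k,l,st,_=cv2.connectedComponentsWithStats(mask)
    i=1+np.argmax(st[1:,4]); Q=P[l==i]; print("disp",len(Q),st[i],cv2.minAreaRect(Q[:,:2].astype(np.float32)),Q[:,2].max())
    np.save(n+"_disp.npy",Q)
E
python3 m.py
```

```text
top slim ctr [ 546.1 -262. ] z 30.047167669785974 yaw -89.92300302179905 len 55.886422880065936 499 446 ztop 52.05160383079769
top wide ctr [515.  -89.9] z 39.787302228644336 yaw -105.55550733438592 len 54.85641014087697 694 667 ztop 71.00111780798102
disp 5438 [ 151  104   57  136 5438] ((540.072265625, 159.76742553710938), (274.56884765625, 85.00825500488281), 8.225780487060547) 129.42065436491023
scene slim ctr [ 548.  -262.8] z 29.8350910386623 yaw -89.93103688838173 len 54.85664549916346 639 629 ztop 51.19820266114246
scene wide ctr [516.8 -90.4] z 39.28386379213867 yaw -105.85426230615164 len 55.01389524093873 776 724 ztop 69.53497169582563
disp 4364 [ 263  113  120   91 4364] ((542.785400390625, 159.43106079101562), (275.51275634765625, 87.5855712890625), 8.003622055053711) 128.1869899663231
```

Run:
```python
from plant import env
from h import *
np.set_printoptions(precision=2,suppress=True)
print(env.tip_reach)
for n in("top","scene"):
    Q=np.load(n+"_disp.npy")
    for C,yaw in(((541.4,159.6),8.1),):
        y=np.radians(yaw);ex=np.array([np.cos(y),np.sin(y)]);ey=np.array([-ex[1],ex[0]])
        X=(Q[:,:2]-C)@ex;Y=(Q[:,:2]-C)@ey;Z=Q[:,2]
        m=(X>-10)&(X<110)&(abs(Y)<25)
        A=np.c_[X,Y,np.ones(len(X))][m];s=np.linalg.lstsq(A,Z[m],rcond=None)[0]
        print(n,"floor slope",np.degrees(np.arctan(s[:2])),"z at load",s@[59,0,1],m.sum(), np.std(A@s-Z[m]))
        # wall tops: height above floor >20
        h=Z-(62.8+X*np.tan(np.radians(14)))  # floor at x=0 ~62.5
        w=(h>27)&(h<36)&(X>-120)&(X<125)
        for sg in(-1,1):
            k=w&(Y*sg>30); 
            if k.sum()>10:
                p=np.polyfit(X[k],Y[k],1); print("  wall",sg,k.sum(),"yaw corr",np.degrees(np.arctan(p[0])),"y at 0",p[1],np.percentile(Y[k],[2,98]))
        print("  Xrange",np.percentile(X[abs(Y)<45],[0,.2,1,99,99.8,100]))
        g=(h>60)&(h<78); print("  hoop X",np.percentile(X[g],[5,50,95]) if g.any() else None)
        e=[np.median(X[(abs(Y-yy)<3)].max()) for yy in(-20,0,20)]; print("  high end",e,[X[(abs(Y-yy)<3)].min() for yy in(-20,0,20)])
```

```text
22.0
top floor slope [14.09 -0.09] z at load 77.05468592542033 1349 1.4280072222258744
  wall -1 210 yaw corr 0.01731080899562697 y at 0 -39.899901891319324 [-41.81 -37.64]
  wall 1 286 yaw corr 0.09645850287694938 y at 0 39.878143739457364 [37.86 42.35]
  Xrange [-138.59 -137.86 -135.33  132.04  134.86  135.99]
  hoop X [-82.28 -48.71 -44.38]
  high end [np.float64(134.77102337475404), np.float64(135.99012229551678), np.float64(135.81060685667487)] [np.float64(-137.37289999287057), np.float64(-138.5768897001651), np.float64(-138.58795402787254)]
scene floor slope [14.04 -0.4 ] z at load 75.55790692794659 605 0.9308304534438908
  wall -1 215 yaw corr -0.1884442112136966 y at 0 -40.929882787035815 [-43.56 -37.74]
  wall 1 237 yaw corr 0.11138895345121605 y at 0 38.855864411136366 [36.29 42.5 ]
  Xrange [-136.45 -134.51 -131.51  137.14  138.8   139.04]
  hoop X [-78.55 -44.82 -40.44]
  high end [np.float64(138.8905167978993), np.float64(138.90633658349074), np.float64(138.93103102353777)] [np.float64(-134.69991228042144), np.float64(-135.39788880495334), np.float64(-134.15026755523635)]
```

Request:
apply_moves(
  series=[
    [0,0,0,0,0,9.5,1],
    [0,0,0,0,0,9.5,1],
    [0,0,0,0,0,9.5,1],
    [0,0,0,0,0,9.5,1],
    [0,0,0,0,0,9.5,1],
    [0,0,0,0,0,9.5,1],
    [0,0,0,0,0,9.5,1],
    [0,0,0,0,0,9.7,1],
    [0,0,0,0,0,0,1],
  ],
)

```text
t: 1.23
tcp_pos: [125.1, 509.7, 253.0]
tcp_rot: [[-0.001, 1.0, -0.0], [1.0, 0.001, -0.001], [-0.001, -0.0, -1.0]]
wrist_force: [-0.0, -0.5, -0.6]
finger_gap: 1.002
```

Request:
apply_moves(
  series=[
    [-0.048,0.026,0,0,0,0,1],
    [-0.048,0.026,0,0,0,0,1],
    [-0.048,0.026,0,0,0,0,1],
    [-0.048,0.026,0,0,0,0,1],
    [-0.048,0.026,0,0,0,0,1],
    [-0.048,0.026,0,0,0,0,1],
    [-0.048,0.026,0,0,0,0,1],
    [-0.048,0.026,0,0,0,0,1],
    [-0.048,0.026,0,0,0,0,1],
    [-0.048,0.026,0,0,0,0,1],
    [-0.048,0.026,0,0,0,0,1],
    [-0.048,0.026,0,0,0,0,1],
  ],
)

```text
t: 2.72
tcp_pos: [437.8, -68.1, 253.4]
tcp_rot: [[-0.004, 1.0, 0.0], [1.0, 0.004, -0.0], [-0.0, 0.0, -1.0]]
wrist_force: [1.1, -0.1, -0.0]
finger_gap: 1.002
```

Request:
apply_moves(
  series=[
    [-0.048,0.026,0,0,0,0,1],
    [-0.048,0.026,0,0,0,0,1],
    [-0.048,0.026,0,0,0,0,1],
    [-0.048,0.026,0,0,0,0,1],
    [-0.004,0.006,0.04,0,0,0,1],
    [0,0,0.04,0,0,0,1],
    [0,0,0.04,0,0,0,1],
    [0,0,0,0,0,0,1],
    [0,0,0,0,0,0,1],
  ],
)

```text
t: 3.85
tcp_pos: [547.8, -262.4, 134.7]
tcp_rot: [[-0.002, 1.0, 0.001], [1.0, 0.002, -0.001], [-0.001, 0.001, -1.0]]
wrist_force: [-0.4, -0.3, 0.7]
finger_gap: 1.001
```

Request:
apply_moves(
  series=[
    [0,-0.0005,0.03,0,0,0,1],
    [0,0,0.03,0,0,0,1],
    [0,0,0.025,0,0,0,1],
    [0,0,0.0135,0,0,0,1],
    [0,0,0,0,0,0,1],
    [0,0,0,0,0,0,0],
    [0,0,0,0,0,0,0],
    [0,0,0,0,0,0,0],
    [0,0,0,0,0,0,0],
    [0,0,0,0,0,0,0],
  ],
  grip_force=40,
)

```text
t: 5.1
tcp_pos: [547.2, -262.4, 35.7]
tcp_rot: [[-0.0, 1.0, 0.001], [1.0, 0.0, -0.001], [-0.001, 0.001, -1.0]]
wrist_force: [-0.1, 1.0, 5.5]
finger_gap: 0.452
```

Request:
apply_moves(
  series=[
    [0,0,-0.02,0,0,0,0],
    [0,0,-0.04,0,0,0,0],
    [0,0,-0.045,0,0,0,0],
    [0,0,-0.045,0,0,0,0],
    [0,0,-0.034,0,0,0,0],
    [0,0,0,0,0,0,0],
  ],
)

```text
t: 5.85
tcp_pos: [547.8, -262.7, 221.7]
tcp_rot: [[-0.0, 1.0, 0.004], [1.0, 0.0, -0.002], [-0.002, 0.004, -1.0]]
wrist_force: [0.6, -0.6, -1.7]
finger_gap: 0.455
```

Request:
apply_moves(
  series=[
    [0.03,0.0015,0,0,0,0,0],
    [0.05,0.0025,0,0,0,0,0],
    [0.05,0.0025,0,0,0,0,0],
    [0.05,0.0025,0,0,0,0,0],
    [0.05,0.0025,0,0,0,0,0],
    [0.05,0.0025,0,0,0,0,0],
    [0.05,0.0025,0,0,0,0,0],
    [0.05,0.0025,0,0,0,0,0],
    [0.046,0.0025,0,0,0,0,0],
    [0,0,0,0,0,-8.1,0],
    [0,0,0,0,0,0,0],
    [0,0,0,0,0,0,0],
  ],
)

```text
t: 7.35
tcp_pos: [567.9, 163.3, 218.1]
tcp_rot: [[-0.138, 0.99, -0.001], [0.99, 0.138, -0.001], [-0.0, -0.001, -1.0]]
wrist_force: [-0.6, -0.9, -1.8]
finger_gap: 0.459
```

Request:
apply_moves(
  series=[
    [0,0,0,-7,0,0,0],
    [0,0,0,-7,0,0,0],
    [0,0,0,0,0,0,0],
    [0,0,0,0,0,0,0],
  ],
)

```text
t: 7.85
tcp_pos: [568.8, 163.6, 219.6]
tcp_rot: [[-0.139, 0.961, 0.239], [0.99, 0.135, 0.034], [0.0, 0.241, -0.971]]
wrist_force: [0.1, -0.3, -1.4]
finger_gap: 0.457
```

```bash
cat > g.py <<'E'
from plant import env
from h import *
import sys
np.set_printoptions(precision=2,suppress=True)
C=np.array([541.4,159.6,0]);y=np.radians(8.1)
ex=np.array([np.cos(y),np.sin(y),0]);ey=np.array([-ex[1],ex[0],0]);ez=np.array([0,0,1.])
def rep(h,r):
    """TCP error to: tin centre (h above floor clearance) r radius; grip offset 5.7"""
    s=env.get_state();t=np.radians(14)
    n=-np.sin(t)*ex+np.cos(t)*ez
    tgt=C+59*ex+77*ez+n*(r+h+OFF)
    R=s["tcp_rot"]; Rd=np.c_[ey,np.cos(t)*ex+np.sin(t)*ez,-n]
    print("t",s["t"],"pos",s["tcp_pos"],"target",tgt,"delta tool(mm)",R.T@(tgt-s["tcp_pos"]),"rot err deg(tool)",cv2.Rodrigues(R.T@Rd)[0].ravel()*57.3,"gap",s["finger_gap"],"q",s["q"])
OFF=5.7
E
python3 - <<'E'
from g import *
rep(4,20)
p,d=env.capture("scene");cv2.imwrite("pics/s1.png",p)
E
```

```text
t 7.85 pos [568.82 163.57 219.55] target [592.7  166.9  105.82] delta tool(mm) [ -0.07  -4.01 116.19] rot err deg(tool) [-0.05  0.   -0.09] gap 0.4566095037111736 q [ 17.08  11.5  -10.5   54.22  -2.16  98.81]
```

View pics/s1.png

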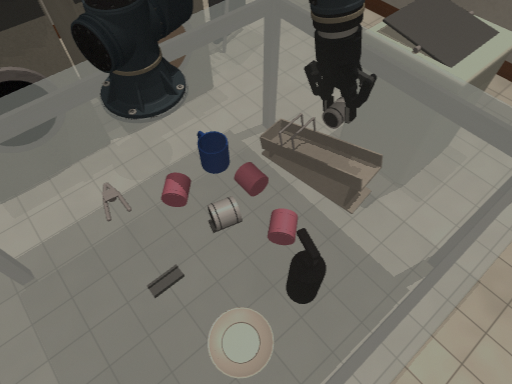

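The slim tin is held at pixel (337,115), above the trough and level across it. Its rest at (166,281) is empty. Next I lower it.

Request:
apply_moves(
  series=[
    [0,-0.004,0.03,0,0,0,0],
    [0,0,0.03,0,0,0,0],
    [0,0,0.025,0,0,0,0],
    [0,0,0.02,0,0,0,0],
    [0,0,0.011,0,0,0,0],
    [0,0,0,0,0,0,0],
    [0,0,0,0,0,0,0],
  ],
)

```text
t: 8.78
tcp_pos: [592.7, 167.4, 106.0]
tcp_rot: [[-0.141, 0.96, 0.24], [0.99, 0.137, 0.034], [0.0, 0.243, -0.97]]
wrist_force: [-0.2, -1.0, -1.6]
finger_gap: 0.452
```

Run:
```python
from g import *
rep(4,20); print(env.get_state()["wrist_force"])
p,d=env.capture("scene");cv2.imwrite("pics/s2.png",cv2.resize(p[40:220,240:400],None,fx=3.5,fy=3.3))
```

```text
t 8.775 pos [592.74 167.38 105.97] target [592.7  166.9  105.82] delta tool(mm) [-0.46 -0.15  0.12] rot err deg(tool) [ 0.04 -0.   -0.  ] gap 0.45234435472057993 q [ 16.73  18.73 -18.56  38.82  -2.08  98.38]
[-0.17 -1.02 -1.61]
```

View pics/s2.png

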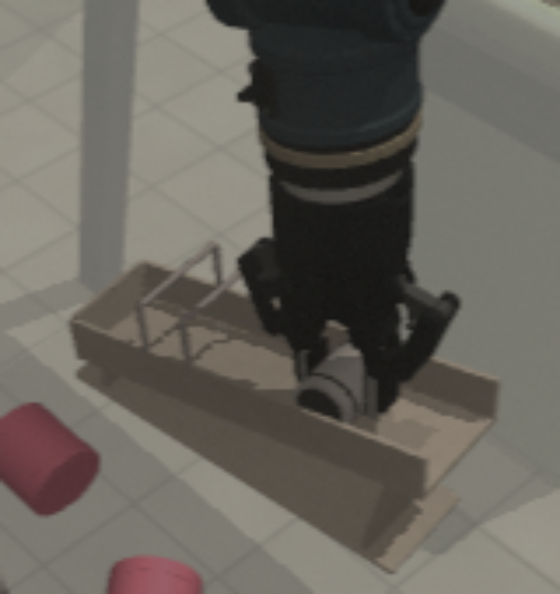

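The tin is inside the trough at crop pixel (335,390), just above the floor and clear of the hoops. I release it and withdraw along the floor normal.

Request:
apply_moves(
  series=[
    [0,0,0,0,0,0,0.6],
    [0,0,0,0,0,0,0.6],
    [0,0,0,0,0,0,1],
    [0,0,0,0,0,0,1],
    [0,0,0,0,0,0,1],
    [0,0,-0.01,0,0,0,1],
    [0,0,-0.02,0,0,0,1],
    [0,0,-0.03,0,0,0,1],
    [0,0,-0.04,0,0,0,1],
    [0,0,-0.04,0,0,0,1],
    [0,0,0,0,0,0,1],
    [0,0,0,0,0,0,1],
  ],
)

```text
t: 10.32
tcp_pos: [558.5, 162.4, 241.3]
tcp_rot: [[-0.141, 0.961, 0.24], [0.99, 0.137, 0.034], [-0.0, 0.242, -0.97]]
wrist_force: [0.4, 0.5, -0.1]
finger_gap: 0.998
```

```bash
cat > chk.py <<'E'
from g import *
def look(tag):
    for n in("scene","top"):
        p,d=env.capture(n);cv2.imwrite(f"pics/{tag}_{n}.png",p);np.save(n+"1.npy",d)
        c=env.get_calibration(n);P=pts(d,c);P[d==0]=1e6;Q=P.reshape(-1,3)
        X=(Q-C)@ex;Y=(Q-C)@ey;Z=Q[:,2]
        h=Z-62.5-X*np.tan(np.radians(14))
        for nm,cx,cz,lim,r in(("first",-115,54,20,20),("second",-71,75,30,29)):
            m=(abs(X-cx)<lim)&(abs(Y)<34)&(h>8)&(Z<cz+r+3)&(Z>cz-5)&(X>-128)
            rr=np.hypot(X-cx,Z-cz)-r; g=m&(abs(rr)<4)
            print(n,nm,"n",m.sum(),"on cyl",g.sum(),"Y",np.percentile(Y[g],[2,98]) if g.sum()>5 else None,"mean rr",rr[g].mean() if g.any() else None, "ztop",np.percentile(Z[g],98) if g.any() else None)
E
python3 - <<'E'
from chk import *
look("a"); rep(104,20)
a=cv2.imread("pics/a_scene.png")[90:220,240:400];b=cv2.imread("pics/a_top.png")[90:250,130:250]
a=cv2.resize(a,(480,390));b=cv2.resize(b,(300,400))[:390];cv2.imwrite("pics/a.png",np.hstack([a,b]))
E
```

```text
scene first n 227 on cyl 168 Y [-28.02  27.17] mean rr 0.3730927000457467 ztop 75.88029858556818
scene second n 19 on cyl 15 Y [-28.12  24.06] mean rr -1.4962052164355564 ztop 72.98803527386205
top first n 439 on cyl 414 Y [-26.62  27.86] mean rr 0.6432379099446883 ztop 76.44544432331966
top second n 15 on cyl 15 Y [-23.7   24.53] mean rr -0.05133640606779011 ztop 73.7641209819728
t 10.425 pos [558.15 162.31 240.09] target [568.75 163.49 202.85] delta tool(mm) [-0.31  1.4  38.71] rot err deg(tool) [-0.1   0.02  0.01] gap 1.0025004752348445 q [17.3   9.91 -9.42 56.94 -2.22 98.93]
```

View pics/a.png

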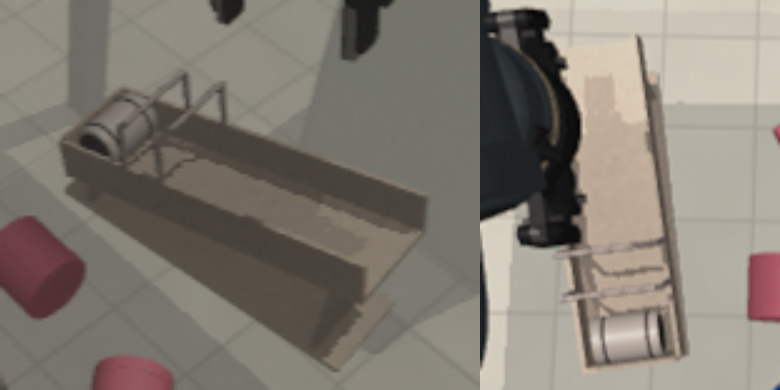

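Both views show the slim tin lying square against the front stop (crop (115,125) and (628,337)). It fits the loaded place within about 1 mm. Next is the wide tin.

Request:
apply_moves(
  series=[
    [0,0,0,7,0,0,1],
    [0,0,0,7,0,0,1],
    [0,0,0,0,0,8.1,1],
    [-0.03,-0.005,0,0,0,0,1],
    [-0.05,-0.008,0,0,0,0,1],
    [-0.05,-0.008,0,0,0,0,1],
    [-0.05,-0.008,0,0,0,0,1],
    [-0.05,-0.008,0,0,0,0,1],
    [-0.0225,-0.005,0,0,0,0,1],
    [0,0,0.04,0,0,7.8,1],
    [0,0,0.04,0,0,7.9,1],
    [0,0,0,0,0,0,1],
  ],
)

```text
t: 11.92
tcp_pos: [514.3, -89.8, 158.0]
tcp_rot: [[0.27, 0.963, -0.007], [0.963, -0.27, 0.001], [-0.001, -0.007, -1.0]]
wrist_force: [0.7, 0.5, 0.3]
finger_gap: 1.004
```

Run:
```python
from g import *
s=env.get_state();R=s["tcp_rot"];print(s["tcp_pos"],np.degrees(np.arctan2(R[1,1],R[0,1])),R.T@(np.array([516,-90.1,46])-s["tcp_pos"]))
```

```text
[514.32 -89.81 158.01] -15.66248936420914 [  0.27   2.48 111.99]
```

Request:
apply_moves(
  series=[
    [0,0.0017,0.03,0,0,0,1],
    [0,0,0.03,0,0,0,1],
    [0,0,0.03,0,0,0,1],
    [0,0,0.022,0,0,0,1],
    [0,0,0,0,0,0,1],
    [0,0,0,0,0,0,0],
    [0,0,0,0,0,0,0],
    [0,0,0,0,0,0,0],
    [0,0,0,0,0,0,0],
    [0,0,0,0,0,0,0],
  ],
  grip_force=50,
)

```text
t: 13.18
tcp_pos: [517.0, -90.1, 50.7]
tcp_rot: [[0.27, 0.963, -0.001], [0.963, -0.27, 0.001], [0.0, -0.002, -1.0]]
wrist_force: [-7.7, 1.7, 12.6]
finger_gap: 0.658
```

Request:
apply_moves(
  series=[
    [0,0,-0.02,0,0,0,0],
    [0,0,-0.04,0,0,0,0],
    [0,0,-0.045,0,0,0,0],
    [0,0,-0.045,0,0,0,0],
    [0,0,-0.044,0,0,0,0],
    [0,0,0,0,0,-7.9,0],
    [0,0,0,0,0,-7.8,0],
    [0,0,0,0,0,0,0],
  ],
)

```text
t: 14.18
tcp_pos: [518.1, -90.5, 244.0]
tcp_rot: [[0.0, 1.0, 0.001], [1.0, -0.0, -0.0], [-0.0, 0.001, -1.0]]
wrist_force: [0.2, 0.5, -3.1]
finger_gap: 0.659
```

Request:
apply_moves(
  series=[
    [0.03,0.006,0,0,0,0,0],
    [0.05,0.01,0,0,0,0,0],
    [0.05,0.01,0,0,0,0,0],
    [0.05,0.01,0,0,0,0,0],
    [0.05,0.01,0,0,0,0,0],
    [0.024,0.004,0,0,0,0,0],
    [0,0,0,0,0,-8.1,0],
    [0,0,0,-7,0,0,0],
    [0,0,0,-7,0,0,0],
    [0,0,0,0,0,0,0],
    [0,0,0,0,0,0,0],
  ],
)

```text
t: 15.55
tcp_pos: [568.7, 163.7, 244.0]
tcp_rot: [[-0.14, 0.961, 0.239], [0.99, 0.136, 0.034], [0.0, 0.241, -0.971]]
wrist_force: [0.3, 0.9, -4.4]
finger_gap: 0.658
```

Run:
```python
import g
from g import *
g.OFF=10; rep(4,29)
s=env.get_state();R=s["tcp_rot"];T=s["tcp_pos"]
for n in("scene","top"):
    p,d=env.capture(n);cv2.imwrite(f"pics/w_{n}.png",p)
    c=env.get_calibration(n);P=pts(d,c);P[d==0]=1e6
    L=(P-T)@R  # tool coords
    m=(abs(L[...,0])<40)&(abs(L[...,1])<35)&(L[...,2]>2)&(L[...,2]<60)
    g_=p.max(2)>90
    Q=L[m&g_]; print(n,len(Q))
    if len(Q)>30:
        best=None
        from scipy.optimize import least_squares
        f=least_squares(lambda a:np.hypot(Q[:,1]-a[0],Q[:,2]-a[1])-29,[0,10],loss="soft_l1",f_scale=1.5)
        rr=abs(f.fun)<3
        print(f.x,rr.sum(),"x range",np.percentile(Q[:,0],[2,98]),"z",np.percentile(Q[:,2],[0,100]))
a=cv2.imread("pics/w_scene.png")[30:220,240:400];cv2.imwrite("pics/w.png",cv2.resize(a,None,fx=3,fy=3,interpolation=cv2.INTER_CUBIC))
```

```text
t 15.55 pos [568.73 163.69 244.05] target [589.51 166.45 118.72] delta tool(mm) [ -0.23  -9.87 126.68] rot err deg(tool) [-0.05 -0.01 -0.07] gap 0.6576285554376741 q [17.09 10.79 -7.73 57.69 -2.15 98.8 ]
scene 16
top 46
[0.04 3.51] 39 x range [-28.81  -9.79] z [ 2.15 34.58]
```

View pics/w.png

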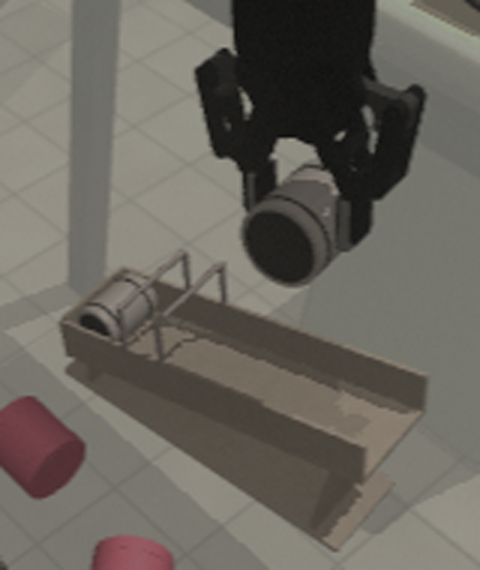

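Run:
```python
from g import *
s=env.get_state();R=s["tcp_rot"];T=s["tcp_pos"]
p,d=env.capture("scene")
c=env.get_calibration("scene");P=pts(d,c);P[d==0]=1e6
L=(P-T)@R
m=(L[...,0]>-36)&(L[...,0]<-20)&(abs(L[...,1])<45)&(L[...,2]>-25)&(L[...,2]<60)
Q=L[m];print(len(Q))
for y in range(-40,45,8):
    k=abs(Q[:,1]-y)<4
    if k.sum():print(y,k.sum(),Q[k][:,2].min(),Q[k][:,2].max(),np.median(Q[k][:,0]))
k=Q[:,2]>0
r=cv2.minEnclosingCircle(Q[k][:,1:].astype(np.float32));print(r)
```

```text
651
-24 36 -4.2990703151015035 30.550036745154852 -28.670782418412124
-16 75 -13.403595675196911 34.87233102246633 -28.85101063555489
-8 97 -16.662225112058813 39.04378812044551 -28.885730531824073
0 109 -17.946175769945217 40.81236442509379 -28.83208029230737
8 106 -17.781662664050316 39.05629582981871 -28.64015815498565
16 102 -16.266649902215796 36.22049847548683 -28.70878600921258
24 92 -11.471403036621624 32.16138324247177 -28.1688264362974
32 34 -0.44121848395799923 21.40200229269814 -25.268782613869092
((1.5079822540283203, 11.496336936950684), 29.623920440673828)
```

The tin is held level, its centre about 11 mm ahead of the TCP and its bottom rim 40 mm ahead. I lower it about 125 mm, so it ends about 4 mm over the floor.

Request:
apply_moves(
  series=[
    [0,-0.005,0.03,0,0,0,0],
    [0,-0.005,0.03,0,0,0,0],
    [0,0,0.025,0,0,0,0],
    [0,0,0.02,0,0,0,0],
    [0,0,0.015,0,0,0,0],
    [0,0,0.005,0,0,0,0],
    [0,0,0,0,0,0,0],
    [0,0,0,0,0,0,0],
  ],
)

```text
t: 16.7
tcp_pos: [589.0, 166.5, 120.2]
tcp_rot: [[-0.141, 0.96, 0.241], [0.99, 0.137, 0.034], [0.0, 0.243, -0.97]]
wrist_force: [-1.0, 0.0, -2.8]
finger_gap: 0.659
```

Run:
```python
import g
from g import *
g.OFF=11; rep(4,29); print(env.get_state()["wrist_force"])
p,d=env.capture("scene");cv2.imwrite("pics/s3.png",cv2.resize(p[40:220,240:400],None,fx=3.5,fy=3.3))
```

```text
t 16.7 pos [588.99 166.51 120.24] target [589.27 166.41 119.69] delta tool(mm) [-0.14  0.12  0.59] rot err deg(tool) [ 0.06 -0.   -0.  ] gap 0.6588635994007777 q [ 16.76  17.59 -17.88  40.63  -2.09  98.4 ]
[-0.98  0.03 -2.76]
```

View pics/s3.png

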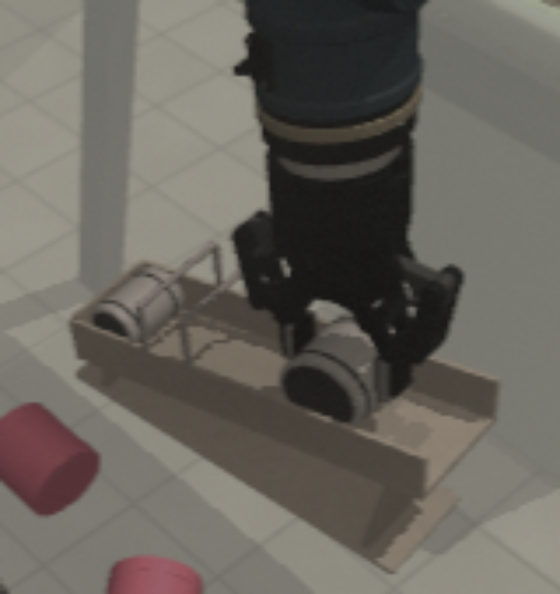

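The wide tin is in the trough at crop pixel (330,385), just over the floor, and the slim tin is still at the stop at (135,300). I release it.

Request:
apply_moves(
  series=[
    [0,0,0,0,0,0,0.75],
    [0,0,0,0,0,0,0.75],
    [0,0,0,0,0,0,1],
    [0,0,0,0,0,0,1],
    [0,0,0,0,0,0,1],
    [0,0,-0.01,0,0,0,1],
    [0,0,-0.02,0,0,0,1],
    [0,0,-0.03,0,0,0,1],
    [0,0,-0.04,0,0,0,1],
    [0,0,-0.04,0,0,0,1],
    [0,0,0,0,0,0,1],
    [0,0,0,0,0,0,1],
  ],
)

```text
t: 18.25
tcp_pos: [555.0, 161.6, 255.4]
tcp_rot: [[-0.141, 0.96, 0.24], [0.99, 0.137, 0.034], [-0.0, 0.242, -0.97]]
wrist_force: [0.2, 0.5, -1.0]
finger_gap: 0.999
```

Run:
```python
from chk import *
look("b")
a=cv2.imread("pics/b_scene.png")[90:220,240:400];b=cv2.imread("pics/b_top.png")[90:250,130:250]
a=cv2.resize(a,(480,390));b=cv2.resize(b,(300,400))[:390];cv2.imwrite("pics/b.png",np.hstack([a,b]))
```

```text
scene first n 200 on cyl 146 Y [-28.16  27.43] mean rr 0.04482272815186016 ztop 75.88347133460053
scene second n 429 on cyl 264 Y [-28.53  27.59] mean rr 0.1723792037436896 ztop 104.70298860391706
top first n 435 on cyl 405 Y [-26.49  28.08] mean rr 0.6863927157204225 ztop 76.16828787680785
top second n 729 on cyl 671 Y [-27.31  27.19] mean rr -0.17821853819297995 ztop 105.58970861331888
```

View pics/b.png

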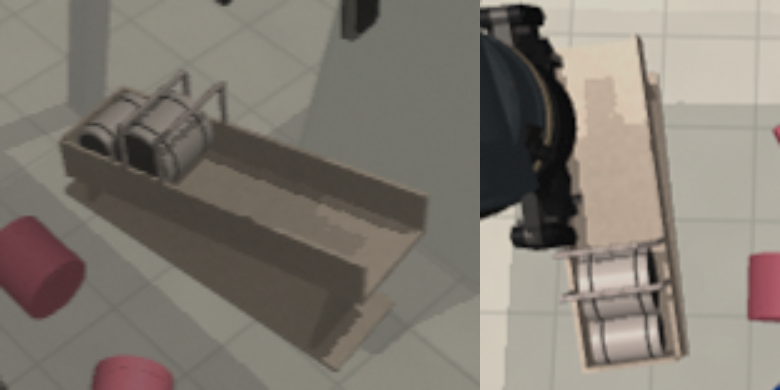

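View pics/b_scene.png

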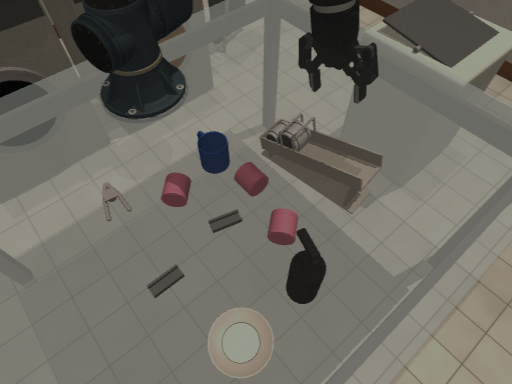

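Both tins lie in the trough, the slim one at the stop and the wide one against it under the hoops. Both rests are empty, at (166,281) and (225,221). The cup, saucer, bottle, clamp and pink tins are where they were, and the gripper is open and clear.

Request:
apply_moves(
  series=[
    [0,0,0,0,0,0,1],
    [0,0,0,0,0,0,1],
    [0,0,0,0,0,0,1],
    [0,0,0,0,0,0,1],
  ],
)

```text
t: 18.85
tcp_pos: [555.1, 161.6, 255.1]
tcp_rot: [[-0.141, 0.961, 0.239], [0.99, 0.137, 0.034], [-0.0, 0.242, -0.97]]
wrist_force: [-0.2, -0.3, 1.0]
finger_gap: 0.997
```

Run:
```python
from plant import env
print(env.hand_in())
```

```text
the job is handed in; nothing more can be done
None
```

I loaded both tins by the open high end, the slim one first and then the wide one. Each was released about 4 mm over the floor at the load point and rolled down by itself. I handed the job in at about 19 s, and hand-in reported no verdict.

**Last checks:** both camera views show the slim tin at the front stop and the wide tin resting against it. Depth points match both loaded places within about 1 mm on average, and both tins are centred sideways to about 1 mm. The bystanders and pink look-alikes look unmoved by eye, though I did not measure them. The gripper was open and well clear.

**One disagreement:** the wide tin was gripped about 5 mm higher than I commanded. I measured its position in the hand before lowering it and allowed for that. No check failed.

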